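Press the spare castor and levelling foot into the service case

TASK

Pack the gantry's service case: take the larger castor and the larger levelling foot from the table and press each one, base down and upright, into its own cutout of the open case's insert (the castor in the rectangular one, the foot in the round one) until it is fully home on the cutout's floor, then let go. Leave the smaller castor and the smaller levelling foot where they stand.

Things in the scene. Friction and masses are not known exactly. Their poses are not given: they have to be found in the camera images.
- castor_center (a point): The larger castor, upside down on its steel plate, 96 mm tall, 0.26 kg; point: its axis, half-way up. Plate 90 (x) by 66 (y) by 8 mm, same after a half turn. Rigid fork 40 mm wide over its outsides along y, side plates 33 mm long in x, 20 to 73 mm above the underside: grip across it here or a little higher. Wheel on top: 70 mm diameter, 26 mm thick, axle along y. z up.
- foot_center (a point): The larger levelling foot, 100 mm tall, 0.2 kg, standing on its round black base (64 mm diameter, rim 13 mm high); point: its axis, half-way up. Cone and 24 mm nut up to 29 mm above the underside, then an upright steel threaded stem, 16 mm diameter, to the top: grip the stem from any side here or a little higher. Yaw does not matter. z up.
- castor_cutout (a point): Rectangular cutout in the grey insert (top 34 mm above the table) of the fixed, open 170 by 300 mm black case. Point: centre of its mouth, at insert top; x along its length, z up. Mouth 122 by 94 mm narrows to 110 by 82 mm; 24 mm deep. Sprung pads in the long walls stop the castor about 10 mm short: press on, 15 to 20 N, till its half-way point is 24 mm above this point.
- foot_cutout (a point): Round cutout in the same insert, 120 mm from the rectangular one towards its -y. Point: centre of its mouth, at insert top; z up. Mouth 92 mm diameter narrows to 80 mm; 24 mm deep. Sprung pads in the wall stop the foot about 10 mm short: press on, 15 to 20 N, till its half-way point is 26 mm above this point; friction then holds it.
- small_castor_center (a point): The smaller castor, a bystander: same build, plate 60 by 46 mm, wheel 50 mm in diameter, 70 mm tall; this point is half-way up. To be left where it stands.
- small_foot_center (a point): The smaller levelling foot, a bystander: same build, base 42 mm in diameter, stem 10 mm, 72 mm tall; this point is half-way up. To be left where it stands.
There are look-alikes about, which are no part of the job. What is shaped like the part that bears castor_center but red or yellow is not meant.

How it is judged:
At the end, for the whole second after the job is handed in: Larger castor in the rectangular and larger foot in the round cutout, each within 16 mm of its centre, upright within 10 degrees, at most 4 mm short of fully home, the castor's plate in line within 11 degrees; both smaller ones within 30 mm of their start; released (horizontal distance between castor_center and castor_cutout below 0.016 m and z of castor_center in the frame of castor_cutout below 0.028 m and angle between the x axis of castor_center and the x axis of castor_cutout, either way round below 0.2 rad and angle between each of castor_center, foot_center's own z axis and vertical below 0.17 rad and horizontal distance between foot_center and foot_cutout below 0.016 m and z of foot_center in the frame of foot_cutout below 0.03 m and distance of each of small_castor_center, small_foot_center from where it was at the start of the episode below 0.03 m); the robot touches nothing.
It fails at once if the smaller castor or smaller levelling foot is knocked over or pushed more than 60 mm away (distance of any of small_castor_center, small_foot_center from where it was at the start of the episode above 0.06 m or angle between any of small_castor_center, small_foot_center's own z axis and vertical above 0.8 rad).
It also fails if it takes over 69 s, if anything falls off the work surface, if the arm or the gripper's body presses on something with over 40 N, if the wrist force passes 120 N, or if a joint passes its speed limit or range.

ROBOT

A 6-joint arm with a two-finger parallel gripper is mounted at the origin on the work surface. World frame = base frame: x ahead of the robot, y to its left, z up, the work surface at z = 0. Lengths are in m, angles in rad, forces in N, time in s.
With the tool pointing down it reaches from about 0.4 to 0.825 m from the base axis. Payload 7 kg.
Tool frame: the origin (TCP) lies on the centre line of the jaws, within the pads' length; the fingertips stand arm.tip_reach ahead of it and the grasp point (between the pads) lies 5 mm behind it (arm.tip_reach is the distance from the TCP to the fingertips, in m); z points along the fingers, y is the line along which they close (so a half turn about z gives the same grasp; the last joint's range is limited). The gripper opens to 88 mm and grips with 3 to 60 N. Pads are 19 mm wide; open, the fingers measure 130 mm over their backs; the gripper's body (78 mm by 193 mm) begins 47 mm behind the grasp point.
Start: joints at [1.502, 0.359, 0.012, 0, -1.224, -0.288], TCP at [0.236, 0.632, 0.241] pointing down, gripper open.
Joint ranges: [-3.07, 3.07], [-1.43, 2.12], [-1.02, 1.25], [-3.03, 1.67], [-3.05, -0], [-3.03, 3.03]. Speed limits (rad/s): [2.39, 2.39, 3.01, 3.14, 3.14, 3.14].

INTERFACE

Orientations are given as [roll, pitch, yaw] about the fixed x, y, z axes, in that order (R = Rz(yaw) Ry(pitch) Rx(roll)).
In Python, from station import status, optics, order, arm gives the robot as it stands. The module is installed in compiled form; this text tells all that it offers.
- The arm moves only by the shell command python3 -m jog 'ROWS' [FORCE]. ROWS is JSON, a list of rows, each a list of 3 entries, a list of its own where there are three numbers: the gripper command: -1 is shut, 1 is fully open, values between are in proportion, then the shift along the tool's x, y, z in mm, then the turn about the tool's z in rad. A call has 1 to 20 rows; each row is the pose to reach, as a shift and turn from the pose commanded when the call began, along the tool's axes at that moment; what a row does not reach only later rows make up. A row lasts 1/8 s, in which the tool goes at most 62.5 mm and 10.7 degrees, less where a joint would pass 70% of its speed; a pose out of reach is approached as far as the arm can. A call with a gripper value outside its range is refused whole. The fingers move at their own pace and stop on an object; FORCE is the grip in N (left out, the last holds). Time passes only in rows, so rows that repeat a pose let the fingers close. It gives the time, the measured TCP pose, the force, the opening and the grip force at its end, in the units of the state.
- status.get_state(): the state, without advancing time (a new reading comes with each control period).
- optics.grab_frame(name): name is "scene" or "top"; returns a dict with "color" (384x512x3 uint8, red, green, blue), "mtx" (3x3 intrinsics, pixels), "cam_to_world" (4x4, takes a point from camera to world coordinates). Camera axes: x right, y down, z forward; pixel columns grow to the right and rows downward; lengths in m; the calibration is good to about 2 mm. A picture is of the moment at which its call begins. There is no depth.
- order.job_done(): hands the job in; it is judged then, once.
The state is a dict: "t": time; "q": joint angles; "qd": joint speeds; "joint_efforts": joint torques, N m; "eef_pos": TCP position; "ee_rot": TCP orientation; "force": force on the tool from outside, world axes, zero at the start; "moment": the same for the moment, N m; "width": finger opening in m; "gripper_force": force on a finger pad.
Only numpy, scipy, OpenCV 4.12 (cv2) and the standard library are available. Lean on these libraries where they do the work, as an engineer would, in place of code of your own. Each camera call takes 0.05 s, during which the arm holds its last target. There are 200 camera calls.

## Working session

There is one attempt and no reset: what is moved stays moved. The work goes in short steps, Python scripts to look and compute and a shell command to move; the robot and the scene stay as the last step left them, time stands still between calls to the robot, and variables do not carry over. Pictures are saved under pics/ and viewed, at most 10 in all, crops included, and the job is handed in when it is done.

```bash
mkdir -p pics; cat > h.py <<'E'
import numpy as np,cv2
from station import status,optics,order,arm
def ray(f,u,v,z):
    K=np.array(f["mtx"]);T=np.array(f["cam_to_world"])
    d=T[:3,:3]@np.linalg.solve(K,[u,v,1.]);o=T[:3,3]
    return (o+d*(z-o[2])/d[2])
def proj(f,p):
    K=np.array(f["mtx"]);T=np.linalg.inv(np.array(f["cam_to_world"]))
    c=K@(T[:3,:3]@np.array(p)+T[:3,3]);return c[:2]/c[2]
E
python3 - <<'E'
from h import *
for n in("scene","top"):
    f=optics.grab_frame(n);np.savez(f"{n}0.npz",**f)
    print(n,np.round(f["mtx"],1).tolist(),np.round(f["cam_to_world"],3).tolist())
    cv2.imwrite(f"pics/{n}0.png",cv2.resize(f["color"][:,:,::-1],(800,600),interpolation=cv2.INTER_CUBIC))
s=status.get_state();print(s,arm.tip_reach)
E
```

```text
scene [[410.2, 0.0, 260.5], [0.0, 410.2, 186.0], [0.0, 0.0, 1.0]] [[0.351, 0.569, -0.744, 1.207], [0.936, -0.218, 0.275, -0.313], [-0.006, -0.793, -0.609, 0.661], [0.0, 0.0, 0.0, 1.0]]
top [[486.5, 0.0, 254.2], [0.0, 486.5, 183.3], [0.0, 0.0, 1.0]] [[0.015, -0.99, 0.142, 0.276], [-1.0, -0.014, 0.007, -0.037], [-0.005, -0.142, -0.99, 1.254], [0.0, 0.0, 0.0, 1.0]]
{'t': 0.1, 'q': array([ 1.50209752e+00,  3.59301375e-01,  1.11562381e-02, -3.00095575e-04,
       -1.22412583e+00, -2.88121017e-01]), 'qd': array([-0.00043624, -0.00062501,  0.00118696,  0.00313726, -0.00010324,
        0.00218175]), 'joint_efforts': array([-2.19375055e-03, -5.84167099e+01,  2.93748683e+01,  7.01566860e+00,
        1.01476297e-02, -5.26767349e-05]), 'eef_pos': array([0.23564215, 0.63208099, 0.23972938]), 'ee_rot': array([ 3.14009863e+00, -1.48560521e-04, -3.56921885e-01]), 'force': array([ 0.42361748, -0.0245995 ,  0.02927807]), 'moment': array([ 0.01110221, -0.02113655, -0.0221232 ]), 'gripper_force': 0.0, 'width': 0.08776734312966641} 0.014
```

View pics/scene0.png

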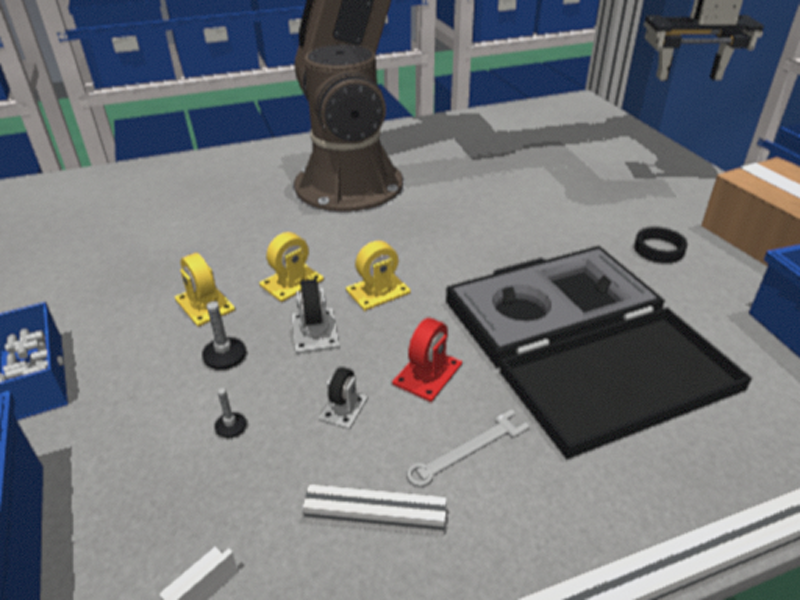

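View pics/top0.png

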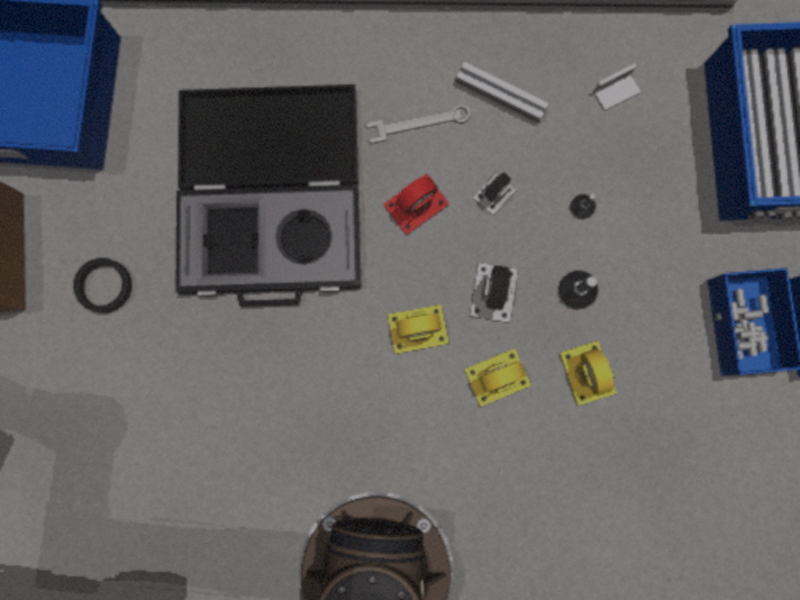

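The scene view (800x600) shows the grey castors, the red and yellow look-alikes, both feet and the case.

Candidates in the top picture:
- **Larger castor:** it could be grey (495,292), small grey (495,192), red (416,203), or yellow (418,328), (497,377) or (588,372). I choose grey (495,292), which is the larger steel plate.
- **Larger foot:** it could be (578,288) or (583,206). I choose (578,288), which has the larger base.
- **Cutouts:** the rectangular one is at (232,240) and the round one at (304,237).

```bash
cat >> h.py <<'E'
def go(x,y,z,yaw=None):
    s=status.get_state();p=s["eef_pos"];r=s["ee_rot"]
    from scipy.spatial.transform import Rotation as Ro
    d=Ro.from_euler("xyz",r).as_matrix().T@(np.array([x,y,z])-p)
    t=0 if yaw is None else -((yaw-r[2]+np.pi/2)%np.pi-np.pi/2)
    print("t",round(s["t"],2),"shift mm",np.round(d*1000,1),"turn",round(t,3))
def ld(n):return dict(np.load(f"{n}0.npz"))
E
python3 - <<'E'
from h import *
f=ld("top");im=f["color"];hsv=cv2.cvtColor(im,cv2.COLOR_RGB2HSV);V=hsv[:,:,2]
crop=im[105:215,285:405];cv2.imwrite("pics/crop.png",cv2.resize(crop[:,:,::-1],None,fx=5,fy=5,interpolation=cv2.INTER_CUBIC))
def big(m,x0,y0,x1,y1):
    w=np.zeros_like(m);w[y0:y1,x0:x1]=m[y0:y1,x0:x1]
    c,_=cv2.findContours(w,cv2.RETR_EXTERNAL,cv2.CHAIN_APPROX_NONE)
    return max(c,key=cv2.contourArea)
print("bg V",np.median(V[150:200,330:350]))
# castor plate: deviates from the background
bg=np.median(V[140:160,300:350]);m=((V>bg+35)|(V<50)).astype(np.uint8)
for nm,b in(("castor",(296,162,338,212)),("small",(298,105,335,140))):
    c=big(m,*b);r=cv2.minAreaRect(c);bx=cv2.boxPoints(r)
    P=np.array([ray(f,u,v,.008)[:2] for u,v in bx])
    print(nm,r,np.round(P.mean(0),3),[np.round((P[(i+1)%4]-P[i])*1e3,0).tolist() for i in(0,1)])
d=(V<60).astype(np.uint8)
for nm,b,z in(("foot",(352,168,388,203),.010),("sfoot",(360,120,386,142),.008),("rc",(178,130,168,176),.034),("round",(174,128,216,172),.034)):
    if nm=="rc":continue
    c=big(d,*b);(u,v),r=cv2.minEnclosingCircle(c);print(nm,u,v,r,r*2/486.5*1.23,np.round(ray(f,u,v,z),3),cv2.boundingRect(c))
# case outer body
c=big(d,108,50,236,195);print("dark",cv2.boundingRect(c),cv2.minAreaRect(c))
E
```

```text
bg V 121.0
castor ((318.6823425292969, 183.92941284179688), (11.497314453125, 26.682449340820312), 12.52880859375) [ 0.455 -0.195] [[68.0, -15.0], [-6.0, -29.0]]
small ((318.0, 119.50000762939453), (7.77817440032959, 17.677669525146484), 45.0) [ 0.627 -0.194] [[34.0, -33.0], [-15.0, -14.0]]
foot 369.47296142578125 185.07769775390625 12.176186561584473 0.06156920645734389 [ 0.454 -0.326  0.01 ] (358, 174, 24, 24)
sfoot 372.55712890625 131.7857208251953 7.6541924476623535 0.038703624709659594 [ 0.595 -0.337  0.008] (365, 125, 16, 15)
round 194.125 151.0 17.132396697998047 0.08663041290251838 [0.532 0.126 0.034] (178, 134, 34, 35)
dark (113, 54, 118, 141) ((170.06472778320312, 124.95881652832031), (139.0834197998047, 117.30148315429688), 88.49256896972656)
```

View pics/crop.png

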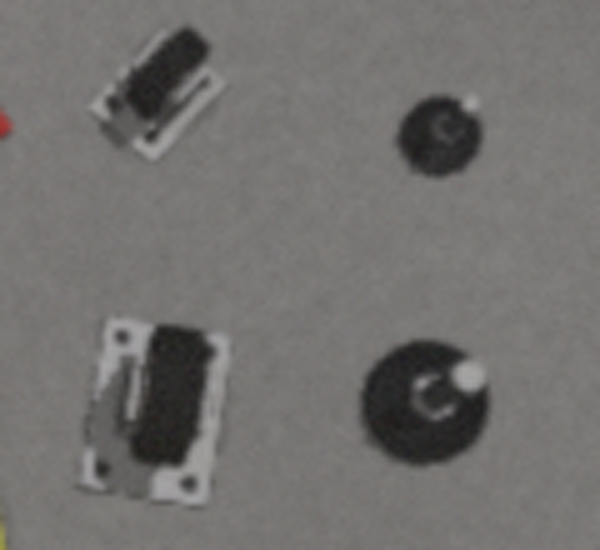

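The close crop confirms the choice. It shows a bare steel plate with corners at crop pixels (108,318), (230,335), (208,505) and (80,488). The larger foot's base is centred at (425,402). Next I crop the case.

```bash
python3 - <<'E'
from h import *
f=ld("top");im=f["color"]
cv2.imwrite("pics/case.png",cv2.resize(im[115:195,105:240][:,:,::-1],None,fx=5.8,fy=5.8,interpolation=cv2.INTER_CUBIC))
P=np.array([ray(f,(U+.5)/5-.5+285,(W+.5)/5-.5+105,.008) for U,W in((108,318),(230,335),(208,505),(80,488))])
c=P.mean(0);e=(P[0]+P[1]-P[2]-P[3])[:2]/2;print("castor",c,"len",np.linalg.norm(e),"yaw",np.arctan2(e[1],e[0]),"w",np.linalg.norm(P[0]-P[1]))
x,y=c[:2];go(x,y,.17,np.arctan2(e[1],e[0]))
E
```

```text
castor [ 0.44756336 -0.18777849  0.008     ] len 0.08977934455079699 yaw -0.1474564891486378 w 0.06375881798792826
t 0.1 shift mm [485.  694.   70.8] turn -0.209
```

View pics/case.png

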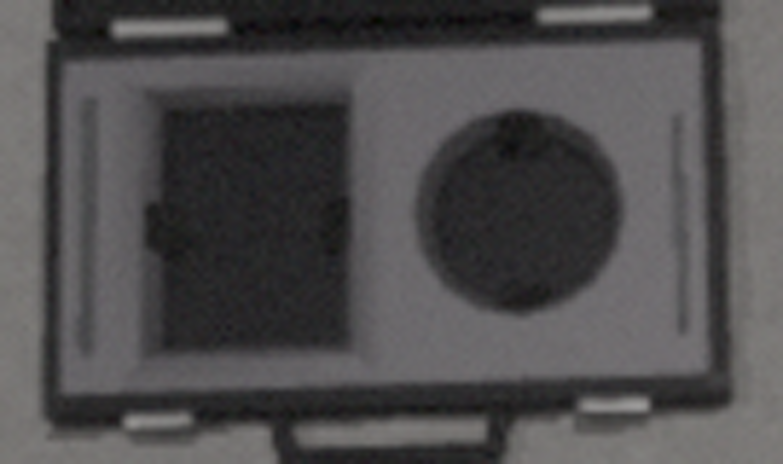

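The case crop shows the rectangular floor with corners at about (160,105), (350,103), (350,347) and (160,350). The round mouth is centred at (519,211). I'll compute the cutout positions and move above the castor.

```bash
python3 - <<'E'
from h import *
f=ld("top");k=5.8
R=lambda U,W,z:ray(f,(U+.5)/k-.5+105,(W+.5)/k-.5+115,z)
print("rect",R(255,226.5,.010),"round",R(519,211,.034),"dist",np.linalg.norm((R(255,226.5,.010)-R(519,211,.034))[:2]))
a=(R(60,58,.034)+R(60,393,.034)-R(700,40,.034)-R(705,373,.034))[:2]
print("case yaw",np.arctan2(-a[0],a[1]))
E
python3 -m jog '[[1,[0,0,0],0],[1,[60,60,0],0],[1,[100,120,0],0],[1,[145,180,0],0],[1,[180,240,0],-0.1],[1,[220,300,0],-0.209],[1,[260,360,0],-0.209],[1,[300,420,0],-0.209],[1,[340,480,0],-0.209],[1,[380,540,0],-0.209],[1,[430,600,0],-0.209],[1,[470,660,30],-0.209],[1,[485,694,60],-0.209],[1,[485,694,70],-0.209],[1,[485,694,70],-0.209],[1,[485,694,70],-0.209],[1,[485,694,70],-0.209],[1,[485,694,70],-0.209]]' 60
python3 - <<'E'
from h import *
go(.4476,-.1878,.06,-.147)
f=optics.grab_frame("top");cv2.imwrite("pics/a.png",cv2.resize(f["color"][100:260,230:430][:,:,::-1],None,fx=3,fy=3))
f=optics.grab_frame("scene");cv2.imwrite("pics/b.png",cv2.resize(f["color"][100:300,60:330][:,:,::-1],None,fx=2.9,fy=2.9,interpolation=cv2.INTER_CUBIC))
E
```

```text
rect [0.52848387 0.24838355 0.01      ] round [0.53218209 0.12660467 0.034     ] dist 0.12183501740397307
case yaw 0.04383866297179458
t: 2.35
eef_pos: [0.4481, -0.1864, 0.1713]
ee_rot: [-3.141, -0.001, -0.146]
force: [0.6, 0.1, -0.3]
width: 0.0875
gripper_force: 0.0
t 2.35 shift mm [ -0.4   1.5 111.3] turn 0.001
```

View pics/b.png

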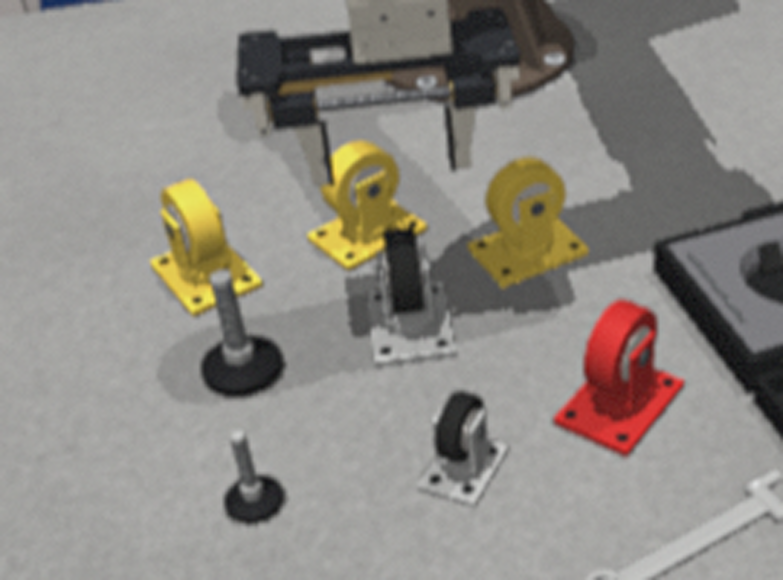

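The open jaws sit centred over the grey castor's wheel at (403,270), and the neighbours are clear. I'll go down and grip.

```bash
python3 -m jog '[[1,[0,1,30],0],[1,[0,1,60],0],[1,[0,1,85],0],[1,[0,1,105],0],[1,[0,1,113],0],[1,[0,1,114],0],[-1,[0,1,114],0],[-1,[0,1,114],0],[-1,[0,1,114],0],[-1,[0,1,114],0],[-1,[0,1,114],0],[-1,[0,1,114],0]]' 55
```

```text
t: 3.95
eef_pos: [0.4478, -0.1882, 0.0566]
ee_rot: [-3.142, -0.0, -0.148]
force: [0.5, 0.7, 1.2]
width: 0.0397
gripper_force: 55.0
```

The opening of 39.7 mm matches the 40 mm fork. I'll lift.

```bash
python3 -m jog '[[-1,[0,0,-20],0],[-1,[0,0,-50],0],[-1,[0,0,-90],0],[-1,[0,0,-125],0],[-1,[0,0,-130],0],[-1,[0,0,-130],0]]'
python3 - <<'E'
from h import *
go(.5285,.248,.187,.037)
E
```

```text
t: 4.7
eef_pos: [0.447, -0.188, 0.1858]
ee_rot: [-3.141, 0.001, -0.148]
force: [-0.1, -1.3, -3.4]
width: 0.0394
gripper_force: 55.0
t 4.7 shift mm [  16.2 -443.3   -1. ] turn -0.185
```

```bash
python3 -m jog '[[-1,[2,-30,0],0],[-1,[4,-80,0],0],[-1,[5,-130,0],-0.05],[-1,[7,-180,0],-0.1],[-1,[9,-230,0],-0.15],[-1,[11,-280,0],-0.185],[-1,[13,-330,0],-0.185],[-1,[14,-380,0],-0.185],[-1,[16,-420,0],-0.185],[-1,[16,-440,0],-0.185],[-1,[16,-443,0],-0.185],[-1,[16,-443,0],-0.185],[-1,[16,-443,0],-0.185],[-1,[16,-443,0],-0.185]]'
python3 - <<'E'
from h import *
go(.5285,.248,.091,.037)
f=optics.grab_frame("top");cv2.imwrite("pics/c.png",cv2.resize(f["color"][80:210,90:250][:,:,::-1],None,fx=4,fy=4,interpolation=cv2.INTER_CUBIC))
f=optics.grab_frame("scene");cv2.imwrite("pics/d.png",cv2.resize(f["color"][60:260,260:500][:,:,::-1],None,fx=3,fy=3,interpolation=cv2.INTER_CUBIC))
E
```

```text
t: 6.45
eef_pos: [0.5287, 0.2468, 0.1868]
ee_rot: [-3.141, -0.0, 0.036]
force: [-0.0, 0.1, -3.1]
width: 0.0397
gripper_force: 55.0
t 6.45 shift mm [-0.2 -1.2 95.8] turn -0.001
```

View pics/d.png

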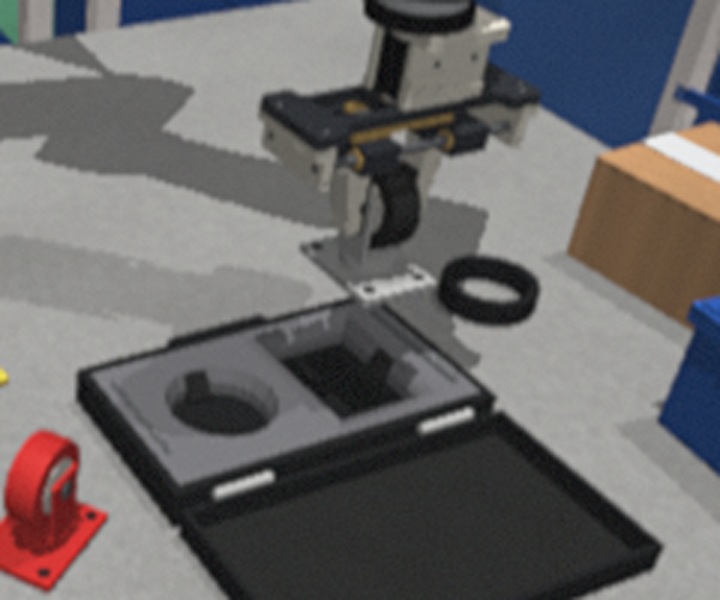

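The castor hangs upright over the case, and the rectangular mouth is centred near (355,362) in this crop. I'll cross-check that from this view.

```bash
python3 - <<'E'
from h import *
f=ld("scene")
for U,W in((355,362),(258,338),(360,308),(450,385),(345,420),(221,398)):print(ray(f,U/3+260,W/3+60,.034))
E
python3 -m jog '[[-1,[0,-1,30],0],[-1,[0,-1,60],0],[-1,[0,-1,80],0],[-1,[0,-1,88],0],[-1,[0,-1,94],0],[-1,[0,-1,97],0],[-1,[0,-1,97],0]]' 60
```

```text
[0.52776073 0.25874019 0.034     ]
[0.46767475 0.19970758 0.034     ]
[0.45994642 0.30870648 0.034     ]
[0.58303195 0.31402203 0.034     ]
[0.5910406  0.20769722 0.034     ]
[0.53060612 0.12900726 0.034     ]
t: 7.42
eef_pos: [0.5289, 0.2488, 0.09]
ee_rot: [-3.141, -0.001, 0.037]
force: [-0.1, 0.3, -3.1]
width: 0.0396
gripper_force: 60.0
```

There is no contact, so it is inside the mouth. Now I press.

```bash
python3 -m jog '[[-1,[0,0,6],0],[-1,[0,0,10],0],[-1,[0,0,13],0],[-1,[0,0,15],0],[-1,[0,0,17],0],[-1,[0,0,19],0],[-1,[0,0,21],0],[-1,[0,0,23],0],[-1,[0,0,23],0]]' 60
```

```text
t: 8.55
eef_pos: [0.5292, 0.2488, 0.0667]
ee_rot: [-3.141, -0.001, 0.037]
force: [2.9, -1.8, 2.0]
width: 0.0401
gripper_force: 60.0
```

```bash
python3 -m jog '[[-1,[0,0,1],0],[-1,[0,0,2],0],[-1,[0,0,3],0],[-1,[0,0,3],0]]' 60
```

```text
t: 9.05
eef_pos: [0.5293, 0.2488, 0.0665]
ee_rot: [-3.141, -0.002, 0.038]
force: [-6.8, -4.0, 26.7]
width: 0.0395
gripper_force: 60.0
```

```bash
python3 - <<'E'
from h import *
f=optics.grab_frame("scene");cv2.imwrite("pics/e.png",cv2.resize(f["color"][60:260,260:500][:,:,::-1],None,fx=3,fy=3,interpolation=cv2.INTER_CUBIC))
E
```

```text
(no output)
```

View pics/e.png

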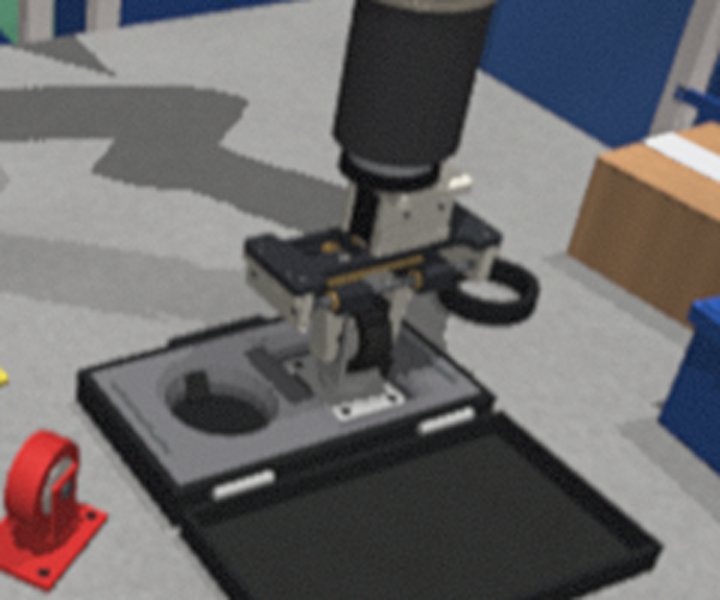

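It is at the hard stop: TCP z 0.0665, exactly 10 mm above the pick height, with the plate down in the cutout at (367,402). I'll release, rise, and plan the move to the foot.

```bash
python3 -m jog '[[-1,[0,0,-3],0],[0.3,[0,0,-3],0],[1,[0,0,-3],0],[1,[0,0,-3],0],[1,[0,0,-3],0],[1,[0,0,-3],0],[1,[0,0,-30],0],[1,[0,0,-80],0],[1,[0,0,-120],0],[1,[0,0,-125],0],[1,[0,0,-125],0]]'
python3 - <<'E'
from h import *
f=ld("top")
c=ray(f,(425.5)/5-.5+285,(402.5)/5-.5+105,.009);s=ray(f,(469.5)/5-.5+285,(377)/5-.5+105,.1);print(c,s)
go(c[0],c[1],.18,-.1);go(.5285,.2485,.19)
E
```

```text
t: 10.48
eef_pos: [0.5285, 0.2486, 0.1886]
ee_rot: [-3.141, -0.0, 0.037]
force: [1.0, 0.4, -0.3]
width: 0.0879
gripper_force: 0.0
[ 0.45410211 -0.32613268  0.009     ] [ 0.45372606 -0.32627983  0.1       ]
t 10.47 shift mm [-95.7 571.6   8.2] turn 0.137
t 10.47 shift mm [-0.1  0.1 -1.4] turn 0
```

Stem and base agree at (0.454, -0.326). I'll move there, rows ending above the foot.

```bash
python3 -m jog '[[1,[-5,40,0],0],[1,[-15,95,0],0.05],[1,[-25,150,0],0.1],[1,[-34,205,0],0.137],[1,[-43,260,0],0.137],[1,[-52,315,0],0.137],[1,[-61,370,0],0.137],[1,[-70,425,0],0.137],[1,[-79,480,0],0.137],[1,[-88,530,0],0.137],[1,[-95,560,0],0.137],[1,[-96,572,0],0.137],[1,[-96,572,0],0.137],[1,[-96,572,8],0.137],[1,[-96,572,8],0.137],[1,[-96,572,8],0.137]]'
python3 - <<'E'
from h import *
go(.454,-.3262,.06,-.1)
f=optics.grab_frame("scene");cv2.imwrite("pics/g.png",cv2.resize(f["color"][100:300,60:330][:,:,::-1],None,fx=2.9,fy=2.9,interpolation=cv2.INTER_CUBIC))
E
```

```text
t: 12.48
eef_pos: [0.4543, -0.3259, 0.1806]
ee_rot: [3.142, -0.0, -0.099]
force: [-1.0, -0.3, 0.7]
width: 0.0874
gripper_force: 0.0
t 12.47 shift mm [ -0.3   0.3 120.6] turn 0.001
```

```bash
python3 -m jog '[[1,[0,0,35],0],[1,[0,0,70],0],[1,[0,0,100],0],[1,[0,0,115],0],[1,[0,0,120],0],[1,[0,0,120],0],[-1,[0,0,120],0],[-1,[0,0,120],0],[-1,[0,0,120],0],[-1,[0,0,120],0],[-1,[0,0,120],0],[-1,[0,0,120],0],[-1,[0,0,120],0],[-1,[0,0,120],0]]' 60
```

```text
t: 14.28
eef_pos: [0.454, -0.3265, 0.0605]
ee_rot: [-3.142, 0.0, -0.1]
force: [0.9, -1.2, 1.1]
width: 0.015
gripper_force: 60.0
```

```bash
python3 -m jog '[[-1,[0,0,-20],0],[-1,[0,0,-50],0],[-1,[0,0,-90],0],[-1,[0,0,-125],0],[-1,[0,0,-130],0],[-1,[0,0,-130],0]]'
python3 - <<'E'
from h import *
go(.5322,.128,.19,.037)
E
```

```text
t: 15.02
eef_pos: [0.4536, -0.3262, 0.19]
ee_rot: [-3.141, 0.0, -0.1]
force: [0.3, -0.8, -3.4]
width: 0.0149
gripper_force: 60.0
t 15.03 shift mm [ 3.280e+01 -4.598e+02  3.000e-01] turn -0.137
```

```bash
python3 -m jog '[[-1,[2,-30,0],0],[-1,[5,-80,0],0],[-1,[9,-130,0],-0.05],[-1,[12,-180,0],-0.1],[-1,[16,-230,0],-0.137],[-1,[20,-280,0],-0.137],[-1,[23,-330,0],-0.137],[-1,[27,-380,0],-0.137],[-1,[31,-430,0],-0.137],[-1,[33,-455,0],-0.137],[-1,[33,-460,0],-0.137],[-1,[33,-460,0],-0.137],[-1,[33,-460,0],-0.137],[-1,[33,-460,0],-0.137]]'
python3 - <<'E'
from h import *
go(.5322,.128,.094,.037)
f=optics.grab_frame("scene");cv2.imwrite("pics/i.png",cv2.resize(f["color"][60:260,260:500][:,:,::-1],None,fx=3,fy=3,interpolation=cv2.INTER_CUBIC))
E
```

```text
t: 16.77
eef_pos: [0.5326, 0.1269, 0.1907]
ee_rot: [-3.142, -0.0, 0.036]
force: [-0.3, -0.9, -2.0]
width: 0.0152
gripper_force: 60.0
t 16.77 shift mm [-0.4 -1.1 96.7] turn -0.001
```

View pics/i.png

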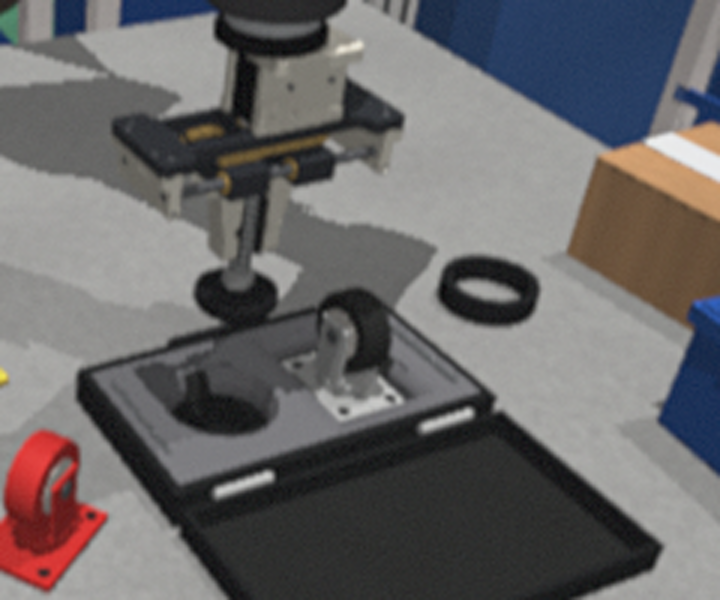

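The castor sits home and upright at (355,350), and the foot hangs upright over the round cutout. I'll lower it and press, with home expected at TCP z about 0.0705.

```bash
python3 -m jog '[[-1,[0,-1,30],0],[-1,[0,-1,60],0],[-1,[0,-1,80],0],[-1,[0,-1,90],0],[-1,[0,-1,96],0],[-1,[0,-1,100],0],[-1,[0,-1,104],0],[-1,[0,-1,107],0],[-1,[0,-1,110],0],[-1,[0,-1,113],0],[-1,[0,-1,116],0],[-1,[0,-1,118],0],[-1,[0,-1,120],0],[-1,[0,-1,120],0]]' 60
```

```text
t: 18.58
eef_pos: [0.5337, 0.1291, 0.072]
ee_rot: [-3.141, -0.002, 0.038]
force: [-2.1, -1.4, 9.1]
width: 0.015
gripper_force: 60.0
```

```bash
python3 -m jog '[[-1,[0,0,1],0],[-1,[0,0,2],0],[-1,[0,0,3],0],[-1,[0,0,4],0],[-1,[0,0,4],0]]' 60
```

```text
t: 19.2
eef_pos: [0.5338, 0.1293, 0.0704]
ee_rot: [-3.141, -0.003, 0.039]
force: [-13.2, -0.4, 34.9]
width: 0.0153
gripper_force: 60.0
```

It is at the hard stop at 0.0704, which is home. I'll release and rise.

```bash
python3 -m jog '[[-1,[0,0,-2],0],[-1,[0,0,-3],0],[0.3,[0,0,-3],0],[1,[0,0,-3],0],[1,[0,0,-3],0],[1,[0,0,-3],0],[1,[0,0,-3],0],[1,[0,0,-3],0],[1,[0,0,-30],0],[1,[0,0,-80],0],[1,[0,0,-130],0],[1,[-40,0,-150],0],[1,[-80,40,-150],0],[1,[-80,80,-150],0],[1,[-80,130,-150],0],[1,[-80,130,-150],0],[1,[-80,130,-150],0]]'
python3 - <<'E'
from h import *
f=optics.grab_frame("scene");cv2.imwrite("pics/k.png",cv2.resize(f["color"][100:300,130:430][:,:,::-1],None,fx=2.6,fy=2.6,interpolation=cv2.INTER_CUBIC))
E
```

```text
t: 21.32
eef_pos: [0.4576, -0.0041, 0.2166]
ee_rot: [-3.141, -0.0, 0.036]
force: [0.2, -0.0, 0.2]
width: 0.0875
gripper_force: 0.0
```

View pics/k.png

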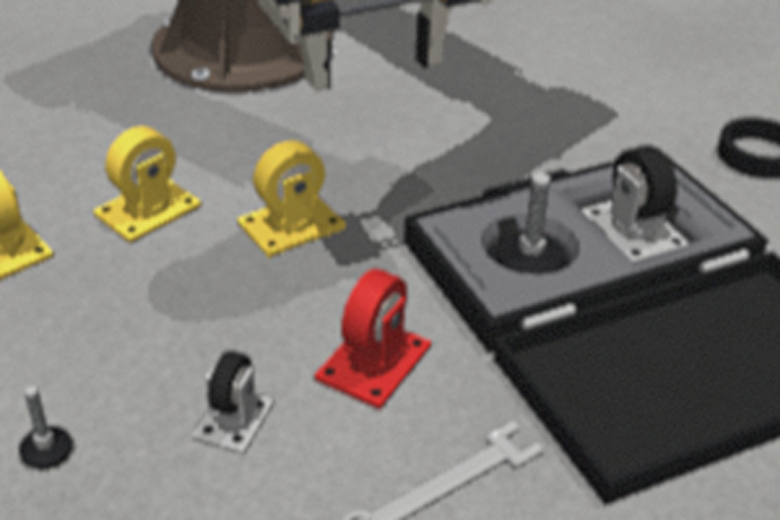

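The foot at (535,240) and the castor at (640,205) are seated upright, the small parts haven't been moved, and the arm is clear.

```bash
python3 -c "
from station import order
print(order.job_done())"
```

```text
the job is handed in; nothing more can be done
None
```

The larger castor and the larger levelling foot are each pressed to the floor of their own cutouts and released, the smaller two were left where they stood, and the job is handed in (the hand-in returned no verdict).

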